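# Clip the magnifier onto the work board's column

### The arm

A 6-joint arm with a two-finger parallel gripper is mounted at the origin on the work surface. World frame = base frame: x ahead of the robot, y to its left, z up, the work surface at z = 0. Lengths are in m, angles in rad, forces in N, time in s.
With the tool pointing down it reaches from about 0.3 to 0.775 m from the base axis. Payload 14.6 kg.
Tool frame: the origin (TCP) lies on the centre line of the jaws, within the pads' length; the fingertips stand 19 mm ahead of it and the grasp point (between the pads) is the TCP; y points along the fingers, x is the direction in which the jaws open and shut, and the axes are right-handed (so a half turn about y gives the same grasp; the last joint's range is limited). The gripper opens to 94 mm and grips with 3 to 60 N. Pads are 16 mm wide; open, the fingers measure 119 mm over their backs; the gripper's body (75 mm by 177 mm) begins 78 mm behind the grasp point.
Start: joints at [-1.282, 0.3, 1.521, -0, 1.321, -0.067], TCP at [0.192, -0.516, 0.224] pointing down, gripper open.
Joint ranges: [-3.03, 3.03], [-0.79, 2.21], [0.23, 2.52], [-1.04, 4.18], [0, 3.07], [-2.55, 2.55]. Speed limits (rad/s): [2.22, 2.22, 2.57, 3.14, 3.14, 3.14].

### API

Orientations are given as [roll, pitch, yaw] about the fixed x, y, z axes, in that order (R = Rz(yaw) Ry(pitch) Rx(roll)).
In Python, from station import ctrl, optics gives the robot as it stands.
- The arm moves only by the tool jog_arm, never from a script. Its argument "targets" is a list of rows, each a list of 3 entries, a list of its own where there are three numbers: the finger opening in cm, from 0 to 9.4, then the shift along the tool's x, y, z in cm, then the turn about the tool's y in rad. A call has 1 to 10 rows; each row is the pose to reach, as a shift and turn from the pose commanded when the call began, along the tool's axes at that moment; what a row does not reach only later rows make up. A row lasts 1/10 s, in which the tool goes at most 50 mm and 8.59 degrees, less where a joint would pass 70% of its speed; a pose out of reach is approached as far as the arm can. A call with a gripper value outside its range is refused whole. The fingers move at their own pace and stop on an object; "grip_force" is the grip in N (left out, the last holds). Time passes only in rows, so rows that repeat a pose let the fingers close. It gives the time, the measured TCP pose, the force and the opening at its end, in the units of the state.
- ctrl.get_obs(): the state, without advancing time (a new reading comes with each control period).
- optics.camera(name): name is "scene" or "side" or "wrist"; returns a dict with "img" (480x640x3 uint8, red, green, blue), "range_z" (480x640 float32, m along the optical axis (not along the pixel's ray), 0 where there is no reading), "camera_matrix" (3x3 intrinsics, pixels), "world_to_cam" (4x4, takes a point from world to camera coordinates); the wrist camera has in their place "mount" (4x4, takes a point from camera to tool coordinates, whose origin is the TCP and whose axes are the tool frame's). Camera axes: x right, y up, looking along -z (the intrinsics and any distortion apply to the point x, -y, -z); pixel columns grow to the right and rows downward; lengths in m; the calibration is good to about 2 mm. A picture is of the moment at which its call begins: read the wrist's pose just before it.
- ctrl.hand_in(): hands the job in, once; it reports no verdict.
The state is a dict: "time_s": time; "qpos": joint angles; "joint_vel": joint speeds; "tau": joint torques, N m; "ee_pos": TCP position; "eef_rot": TCP orientation; "force": force on the tool from outside, world axes, zero at the start; "moment": the same for the moment, N m; "grip_width": finger opening in m.
Only numpy, scipy, OpenCV 4.12 (cv2) and the standard library are available. Lean on these libraries where they do the work, as an engineer would, in place of code of your own. Each camera call takes 0.05 s, during which the arm holds its last target. There are 200 camera calls.

### The job

Clip the magnifier onto the upright column of the card work board: push its open C-shaped clip sideways onto the bare column just under the cap until it snaps fully home, lens on the side of the card. Then slide it down, the guide pin in the clip's gap, until you feel it come to rest on the stop, and let go. Push gently, never with more than about 10 N, so that the plastic clip is not forced, and leave the other things on the table alone.

Things in the scene. Friction and masses are not known exactly. Their poses are not given: they have to be found in the camera images.
- magnifier: Clip-on magnifier, 190 mm long, 85 to 150 g, lying flat on the table. A bar handle with a round lens at one end and an open C-shaped clip at the other. Origin: on the axis of the clip's bore, at the underside. +x points out of the clip's open gap, -x along the handle to the lens, z up. It counts as forced when the contact forces between it and the stand add up to over 30 N.
- clip_bore (a point): On the bore's axis 16 mm above the underside: half height of the clip (grey plastic, z 0 to 32 mm, x -27 to +19 mm, 29 mm wide). Fully home, the 16 mm column's axis is here, between two hard ribs behind and two spring jaws in front; pushed further, the force climbs steeply. The jaws then grip the column: the clip stays where it is let go and slides with 1 to 4 N.
- clip_mouth (a point): Middle of the clip's flared mouth, x = +18 mm from the magnifier's origin, 16 mm above the underside. The mouth is 21 mm wide inside and narrows to an 8.5 mm gap between the jaws' lips at x = +7 mm. The column first meets the flares with its axis about 17 mm from the bore's; it takes up to about 10 N to spread the jaws, which snap shut behind it. The jaws' bottoms are 2 mm above the underside.
- handle (a point): Middle of the black handle, the place to grip: x = -58 mm from the magnifier's origin, 20 mm above the underside. A straight bar 16 mm wide (along y), 66 mm long (x -91 to -25 mm), z 6 to 34 mm above the underside.
- lens (a point): Centre of the round lens, x = -130 mm from the magnifier's origin, 5 mm above the underside; its rim is 84 mm across and 10 mm thick.
- stand: Plywood work board with a vertical steel column, fixed to the table. Origin: column axis at table level. Board 250 x 150 x 14 mm (x -215 to +35 mm, y +-75 mm) with a white card taped on. The column is 16 mm across and bare from the stop to the cap (from 176 mm above the table). +x points from the column away from the card.
- stop: Height stop on the column. Origin: column axis at the underside of its dark clamp collar (48 mm across, 60 to 80 mm above the table). Out of it stands an aluminium sleeve, 38 mm across, whose flat top is the stop. It was set to suit the last job and locked: its top may be anywhere from 98 to 120 mm above the table, and this is not among the measurements. The clip's underside is to rest on it.
- pin_top (a point): Top of the upright guide pin, 7 mm across, 128 mm above the table, 11.5 mm from the column's axis on the side away from the card (stand's +x). It runs in the clip's gap, about 2 mm free either side, when the lens is over the card. Below its top it bars the clip's way sideways onto the column: clip on with the underside above 128 mm (and below 142 mm for the cap).
- column_cap (a point): Top of the black cap on the column, 26 mm across, 7 mm thick, 183 mm above the table: the clip cannot go on from above.
- card_mid (a point): Middle of the white card on the board, 135 mm from the column's axis along the stand's -x: where the lens belongs.
- spool: bystander: brown thread spool, 28 mm across, 32 mm tall, standing on the board; origin at its foot
- scissors: bystander: small embroidery scissors, 100 mm long, 7 mm thick, lying on the board
- tape_runner: bystander: blue and red tape runner, 105 mm long, 22 mm wide, 40 mm tall, on the table; it may have changed places with the magnifier
- glue: bystander: white glue bottle, 44 mm across, 110 mm tall
- glasses: bystander: reading glasses lying open, 135 mm wide, 20 mm tall; origin under the bridge
- pencil: bystander: yellow pencil, 150 mm long, 9 mm thick, lying on the table

How it is judged:
By the outcome, as a careful person would: the job done as asked, in the order asked, and still so for the second after the job is handed in, with the robot touching nothing.
It also fails if it takes over 72 s, if anything falls off the work surface, if the arm or the gripper's body presses on something with over 40 N, if the wrist force passes 120 N, or if a joint passes its speed limit or range.

## Working session

There is one attempt and no reset: what is moved stays moved. The work goes in short steps, Python scripts to look and compute and a tool call to move; the robot and the scene stay as the last step left them, time stands still between calls to the robot, and variables do not carry over. Pictures are saved under pics/ and viewed, about 8 in all and at most 12, crops included, and the job is handed in when it is done.

Besides the shell and the picture viewer there is one more tool, called by a JSON object that holds its "method" and its "body", one argument or row to a line. jog_arm: Moves the arm, as the interface text tells. Its arguments: {"type":"object","properties":{"targets":{"type":"array","items":{"type":"array"}},"grip_force":{"type":"number"}},"required":["targets"]}

```bash
mkdir -p pics
cat > h.py <<'E'
import numpy as np, cv2
from station import ctrl, optics
from scipy.spatial.transform import Rotation as R
def snap(name):
    o=ctrl.get_obs(); c=optics.camera(name)
    if 'world_to_cam' in c: T=np.linalg.inv(np.array(c['world_to_cam']))
    else:
        W=np.eye(4); W[:3,:3]=R.from_euler('xyz',o['eef_rot']).as_matrix(); W[:3,3]=o['ee_pos']
        T=W@np.array(c['mount'])
    return dict(img=c['img'],z=c['range_z'],K=np.array(c['camera_matrix']),T=T)
def save(s,fn): cv2.imwrite('pics/'+fn,s['img'][...,::-1])
def cloud(s):
    v,u=np.mgrid[:480,:640]; z=s['z']; K=s['K']
    p=np.stack([(u-K[0,2])/K[0,0]*z,-(v-K[1,2])/K[1,1]*z,-z],-1)
    w=p@s['T'][:3,:3].T+s['T'][:3,3]; w[z==0]=np.nan; return w
E
python3 - <<'E'
from h import *
import pickle
o=ctrl.get_obs(); print({k:np.round(v,3) for k,v in o.items()})
S={n:snap(n) for n in('scene','side')}
pickle.dump(S,open('s.pkl','wb'))
c=optics.camera('scene'); print(c.keys())
for n,s in S.items(): save(s,n+'0.png'); print(n,s['K'].round(1).tolist(),s['T'].round(3).tolist())
E
```

```text
{'time_s': np.float64(0.0), 'qpos': array([-1.282,  0.3  ,  1.522, -0.   ,  1.321, -0.067]), 'joint_vel': array([ 0.001, -0.002, -0.   ,  0.001, -0.001,  0.001]), 'tau': array([ 0.0000e+00, -5.3181e+01, -3.5274e+01,  7.1000e-02,  2.4000e-02,
       -0.0000e+00]), 'ee_pos': array([ 0.192, -0.515,  0.224]), 'eef_rot': array([-1.571e+00,  1.000e-03, -1.215e+00]), 'force': array([ 0.27 ,  0.161, -0.14 ]), 'moment': array([ 0.068, -0.033,  0.032]), 'grip_width': np.float64(0.094)}
dict_keys(['img', 'range_z', 'camera_matrix', 'world_to_cam'])
scene [[442.1, 0.0, 315.7], [0.0, 442.1, 240.2], [0.0, 0.0, 1.0]] [[-0.872, -0.42, 0.25, 0.797], [0.489, -0.756, 0.436, 0.485], [0.006, 0.502, 0.865, 0.958], [0.0, 0.0, 0.0, 1.0]]
side [[459.5, 0.0, 313.2], [0.0, 459.5, 241.1], [0.0, 0.0, 1.0]] [[-0.768, 0.418, -0.485, 0.082], [-0.64, -0.499, 0.584, 0.666], [0.002, 0.759, 0.651, 0.773], [0.0, 0.0, 0.0, 1.0]]
```

View pics/scene0.png

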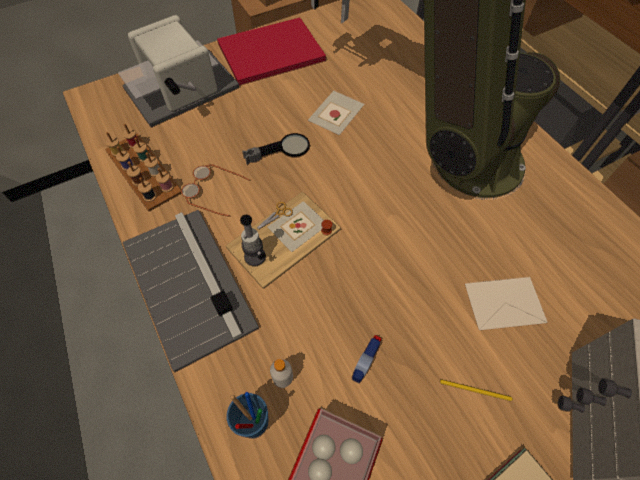

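View pics/side0.png

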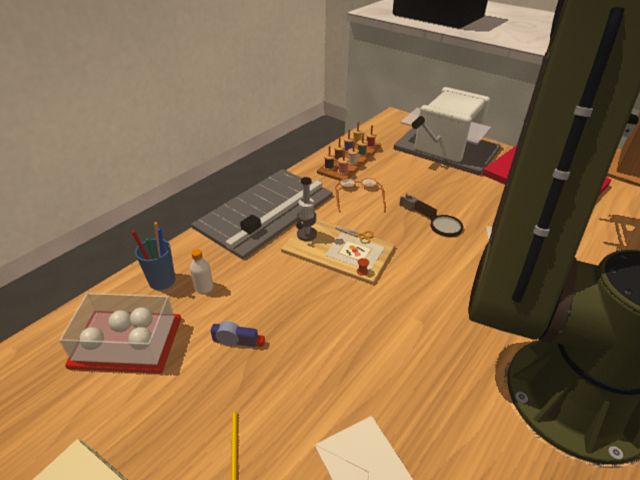

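Scene view: the magnifier has its clip near (250,155) and its lens at (295,145). The column cap is at (246,219), the card at (297,226) and the spool at (327,227). Side view: cap (306,182), clip (407,202), lens (446,225).

Run:
```python
from h import *
import pickle
S=pickle.load(open('s.pkl','rb'))
W={n:cloud(s) for n,s in S.items()}
def px(n,u,v): return W[n][v,u].round(4)
print('tbl',px('scene',300,190),px('side',400,320))
for n,l in dict(scene=[(246,219),(254,255),(250,155),(270,151),(295,145),(297,226),(327,222)],side=[(306,182),(306,220),(407,202),(425,211),(446,225),(355,250),(363,263)]).items():
    for p in l: print(n,p,px(n,*p))
# magnifier: points 3..50 mm above table
for n,c in dict(scene=(270,150),side=(430,212)).items():
    w=W[n]; c0=w[c[1],c[0]]
    d=np.linalg.norm(w[...,:2]-c0[:2],axis=-1)
    for lo,hi in((.004,.016),(.018,.06)):
        q=w[(d<.14)&(w[...,2]>lo)&(w[...,2]<hi)]
        print(n,lo,len(q),q.mean(0).round(4),q.min(0).round(4),q.max(0).round(4),'z',np.percentile(q[:,2],[50,90]).round(4))
        r=cv2.minAreaRect((q[:,:2]*1000).astype(np.float32)); print(r)
# column
for n,c in dict(scene=(246,219),side=(306,182)).items():
    w=W[n]; c0=w[c[1],c[0]]; d=np.linalg.norm(w[...,:2]-c0[:2],axis=-1)
    for lo,hi in((.178,.19),(.13,.174),(.085,.125),(.062,.078),(.01,.018)):
        q=w[(d<(.05 if lo>.02 else .28))&(w[...,2]>lo)&(w[...,2]<hi)]
        if len(q)>3: print(n,lo,len(q),q.mean(0).round(4),cv2.minEnclosingCircle((q[:,:2]*1000).astype(np.float32)) if lo>.02 else (cv2.minAreaRect((q[:,:2]*1000).astype(np.float32))),q[:,2].max().round(4))
def crop(n,x,y,w,h,k): return cv2.resize(S[n]['img'][y:y+h,x:x+w,::-1],None,fx=k,fy=k,interpolation=cv2.INTER_CUBIC)
cv2.imwrite('pics/crop.png',np.hstack([crop('scene',225,120,120,165,3),crop('side',270,165,120,165,3)]))
```

```text
tbl [ 0.4809 -0.1549 -0.0011] [0.3469 0.0542 0.0022]
scene (246, 219) [ 0.6757 -0.0194  0.1851]
scene (254, 255) [0.6828 0.0037 0.0711]
scene (250, 155) [ 0.5546 -0.3042  0.0304]
scene (270, 151) [ 0.497  -0.2999  0.0193]
scene (295, 145) [ 0.421  -0.2959  0.0069]
scene (297, 226) [ 0.5463 -0.0482  0.0167]
scene (327, 222) [ 0.4841 -0.007   0.0444]
side (306, 182) [ 0.6715 -0.017   0.1815]
side (306, 220) [ 0.6621 -0.0047  0.0815]
side (407, 202) [ 0.5464 -0.3005  0.026 ]
side (425, 211) [ 0.4894 -0.3008  0.022 ]
side (446, 225) [ 0.4239 -0.3022  0.006 ]
side (355, 250) [ 0.5448 -0.0532  0.0172]
side (363, 263) [ 4.86e-01 -1.00e-04  4.70e-02]
scene 0.004 697 [ 0.4524 -0.2978  0.0078] [ 0.3787 -0.432   0.004 ] [ 0.6352 -0.1684  0.0159] z [0.0074 0.0116]
((508.51080322265625, -302.7994384765625), (248.8426055908203, 257.14263916015625), 44.00039291381836)
scene 0.018 320 [ 0.5178 -0.3066  0.0288] [ 0.4608 -0.3281  0.0181] [ 0.5712 -0.2932  0.038 ] z [0.0299 0.0345]
((515.4056396484375, -310.3671875), (29.930837631225586, 110.35986328125), 86.98030090332031)
side 0.004 683 [ 0.441  -0.3
[... 868 characters left out ...]
 0.015 ] ((734.9312744140625, -80.35891723632812), (503.1607666015625, 392.7398376464844), 24.641199111938477) 0.018
side 0.178 70 [ 0.6745 -0.0206  0.1824] ((675.3525390625, -21.362424850463867), 13.234824180603027) 0.1856
side 0.13 107 [ 0.6729 -0.0184  0.1516] ((674.4534912109375, -19.53029441833496), 8.279661178588867) 0.1733
side 0.085 246 [ 0.6692 -0.0144  0.1076] ((674.446533203125, -21.740203857421875), 19.901639938354492) 0.1247
side 0.062 124 [ 0.6648 -0.0029  0.0711] ((669.7317504882812, -7.938354015350342), 27.271867752075195) 0.0779
side 0.01 7286 [ 0.717  -0.0247  0.0149] ((719.913330078125, -19.254608154296875), (463.9607849121094, 474.34625244140625), 56.43144607543945) 0.018
```

View pics/crop.png

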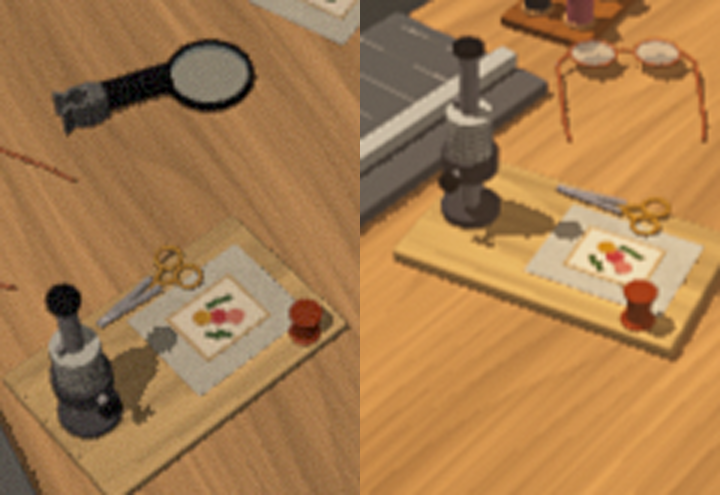

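```bash
cat > fit.py <<'E'
from h import *
from scipy.optimize import least_squares
import pickle
S=pickle.load(open('s.pkl','rb'))
W={n:cloud(s) for n,s in S.items()}
def comp(m,seed):
    n,l=cv2.connectedComponents(m.astype(np.uint8)); return l==l[seed[1],seed[0]]
for n,seed in dict(scene=(235,240),side=(330,265)).items():
    w=W[n]; d=np.linalg.norm(w[...,:2]-[.59,-.04],axis=-1)
    hsv=cv2.cvtColor(S[n]['img'],cv2.COLOR_RGB2HSV)
    m=(d<.2)&(w[...,2]>.0095)&(w[...,2]<.021)
    m=cv2.morphologyEx(m.astype(np.uint8),cv2.MORPH_OPEN,np.ones((3,3)))
    l,st=cv2.connectedComponentsWithStats(m)[1:3]; k=1+np.argmax(st[1:,4]); q=w[l==k]
    print(n,'board',len(q),cv2.minAreaRect((q[:,:2]*1000).astype(np.float32)),np.median(q[:,2]).round(4))
    # card: low saturation, on board
    mc=(l==k)&(hsv[...,1]<70)&(hsv[...,2]>90); q=w[mc&(d<.15)]; print(' card',len(q),np.median(q,0).round(4))
for n in W:
    w=W[n]; d=np.linalg.norm(w[...,:2]-[.49,-.302],axis=-1); m=(d<.14)
    lens=w[m&(w[...,2]>.004)&(w[...,2]<.014)&(np.linalg.norm(w[...,:2]-[.421,-.301],axis=-1)<.055)]
    c=cv2.minEnclosingCircle((lens[:,:2]*1000).astype(np.float32)); print(n,'lens',c)
    h=w[m&(w[...,2]>.029)&(w[...,2]<.04)]
    print(' top z',np.percentile(h[:,2],[10,50,90]).round(4),h[:,0].min(),h[:,0].max())
    hh=h[(h[:,0]>.475)&(h[:,0]<.52)]; L=cv2.fitLine(hh[:,:2].astype(np.float32),cv2.DIST_HUBER,0,.01,.01).ravel()
    a=cv2.minAreaRect((hh[:,:2]*1000).astype(np.float32))
    print(' handle',L,hh[:,2].mean(),a)
    cl=h[(h[:,0]>.53)]; print(' clip',cv2.minAreaRect((cl[:,:2]*1000).astype(np.float32)),cl.max(0),cl.min(0))
E
python3 fit.py
```

```text
scene board 4276 ((589.385009765625, -39.89910888671875), (250.20626831054688, 152.55479431152344), 12.476841926574707) 0.0143
 card 1133 [ 0.5547 -0.0532  0.015 ]
side board 3499 ((587.7346801757812, -41.50304412841797), (249.76156616210938, 154.2613525390625), 11.76715087890625) 0.0146
 card 677 [ 0.5525 -0.0566  0.0155]
scene lens ((426.2301025390625, -301.1313781738281), 47.83616256713867)
 top z [0.0298 0.0324 0.0351] 0.46119957221446617 0.5711850700031147
 handle [ 0.9890485  -0.14759114  0.50130457 -0.3053745 ] 0.03317136214132288 ((497.5025634765625, -307.41522216796875), (20.102327346801758, 44.761993408203125), 83.72270965576172)
 clip ((550.0001220703125, -311.21881103515625), (28.251916885375977, 40.23158645629883), 84.77021026611328) [ 0.57118507 -0.29706216  0.03471632] [ 0.53033517 -0.32704862  0.02943556]
side lens ((427.94927978515625, -298.8138732910156), 48.45352554321289)
 top z [0.03   0.0329 0.0354] 0.4604098392924856 0.5692506107023889
 handle [ 0.98727494 -0.15902251  0.49747244 -0.3060926 ] 0.03372803653677833 ((497.7393493652344, -307.5251770019531), (20.658111572265625, 45.289825439453125), 87.69963836669922)
 clip ((550.6801147460938, -314.6628112792969), (29.38615608215332, 43.206851959228516), 78.92938232421875) [ 0.56925061 -0.29676159  0.03508211] [ 0.53023077 -0.33225731  0.02903363]
```

{"method": "jog_arm", "body": {
  "targets": [
    [9.4,[-2.2,0,9],0.12],
    [9.4,[-4.5,0,13],0.24],
    [9.4,[-6,0,17],0.35],
    [9.4,[-7,1,21],0.475],
    [9.4,[-8,2,25],0.475],
    [9.4,[-8.5,3,29],0.475],
    [9.4,[-9,4,33],0.475],
    [9.4,[-9,4,35.8],0.475],
    [9.4,[-9,4,35.8],0.475],
    [9.4,[-9,4,35.8],0.475]
  ]
}}

```text
time_s: 1.15
ee_pos: [0.4958, -0.3062, 0.184]
eef_rot: [-1.572, 0.0, -1.689]
force: [0.5, 0.4, 0.6]
grip_width: 0.094
```

```bash
cat > wr.py <<'E'
from h import *
import sys,pickle
o=ctrl.get_obs(); print({k:np.round(o[k],4).tolist() for k in('time_s','ee_pos','eef_rot','force','grip_width','qpos')})
s=snap('wrist'); save(s,sys.argv[1]+'.png'); pickle.dump(s,open(sys.argv[1]+'.pkl','wb'))
print(s['K'].tolist(),s['T'].round(3).tolist())
E
python3 wr.py w1
```

```text
{'time_s': 1.15, 'ee_pos': [0.4958, -0.3062, 0.184], 'eef_rot': [-1.5717, 0.0004, -1.689], 'force': [0.5349, 0.3967, 0.6119], 'grip_width': 0.094, 'qpos': [-0.6161, 0.4071, 1.4729, -0.0001, 1.2625, 1.073]}
[[388.4497088631671, 0.0, 322.76207713161534], [0.0, 388.4497088631671, 236.08623359793498], [0.0, 0.0, 1.0]] [[-0.118, 0.954, 0.274, 0.577], [-0.993, -0.113, -0.032, -0.315], [0.001, -0.276, 0.961, 0.345], [0.0, 0.0, 0.0, 1.0]]
```

View pics/w1.png

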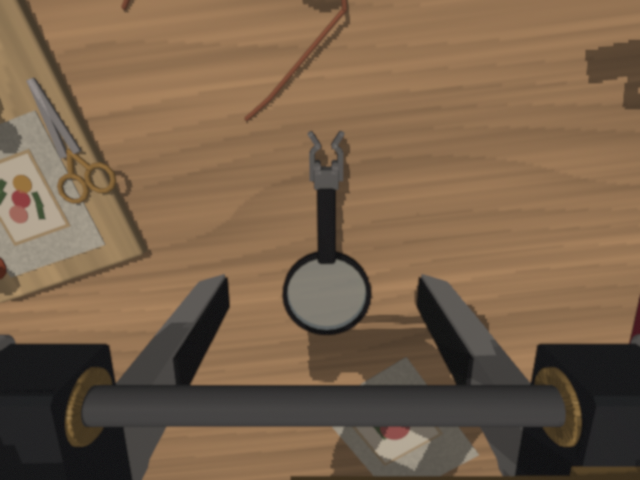

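The magnifier lies straight up the picture: lens centre (327,292), handle from (327,190) to (327,255), jaw tips at (313,135) and (341,134).

```bash
cat > bp.py <<'E'
from h import *
def at(s,u,v,z):
    K=s['K'];d=s['T'][:3,:3]@np.array([(u-K[0,2])/K[0,0],-(v-K[1,2])/K[1,1],-1]);o=s['T'][:3,3]
    return o+d*(z-o[2])/d[2]
E
python3 - <<'E'
from bp import *
import pickle
s=pickle.load(open('w1.pkl','rb'))
im=s['img'].astype(int); g=im.sum(2)
w=cloud(s)
for v in (200,210,220,230,240): 
    c=np.where(g[v,295:360]<130)[0]+295; print(v,c.min(),c.max(),at(s,(c.min()+c.max())/2,v,.034).round(4),w[v,327].round(4))
# lens ellipse from dark rim
m=np.zeros((480,640),np.uint8); m[262:340,275:380]=(g[262:340,275:380]<120)
c=max(cv2.findContours(m,0,1)[0],key=cv2.contourArea); e=cv2.fitEllipse(c); print('lens',e,at(s,*e[0],.010).round(4))
for p in((313,135),(341,134),(327,188)): print(p,at(s,*p,.032).round(4))
h=w[150:260,300:355].reshape(-1,3);h=h[(h[:,2]>.028)&(h[:,2]<.04)]
print('z',np.percentile(h[:,2],[10,50,90]).round(4),cv2.minAreaRect((h[:,:2]*1000).astype(np.float32)))
E
```

```text
200 318 335 [ 0.5178 -0.3111  0.034 ] [ 0.5177 -0.3115  0.0338]
210 318 335 [ 0.5096 -0.3101  0.034 ] [ 0.5099 -0.3106  0.0356]
220 318 335 [ 0.5013 -0.3092  0.034 ] [ 0.5014 -0.3096  0.0348]
230 318 335 [ 0.4928 -0.3082  0.034 ] [ 0.4931 -0.3086  0.0354]
240 318 335 [ 0.4842 -0.3072  0.034 ] [ 0.4842 -0.3076  0.0342]
lens ((326.34136962890625, 293.2976989746094), (78.46062469482422, 83.95408630371094), 90.6092758178711) [ 0.4254 -0.3005  0.01  ]
(313, 135) [ 0.5697 -0.3065  0.032 ]
(341, 134) [ 0.5678 -0.3282  0.032 ]
(327, 188) [ 0.5272 -0.3126  0.032 ]
z [0.0315 0.0336 0.0352] ((512.0302124023438, -309.6380310058594), (26.620723724365234, 90.88349914550781), 83.36073303222656)
```

{"method": "jog_arm", "body": {
  "targets": [
    [9.4,[0.2,5,0.1],0],
    [9.4,[0.2,9,0.1],0],
    [9.4,[0.2,12,0.1],0],
    [9.4,[0.2,14,0.1],0],
    [9.4,[0.2,15.5,0.1],0],
    [9.4,[0.2,16.2,0.1],0],
    [9.4,[0.2,16.2,0.1],0],
    [5,[0.2,16.2,0.1],0],
    [2.6,[0.2,16.2,0.1],0],
    [2.6,[0.2,16.2,0.1],0]
  ],
  "grip_force": 30
}}

```text
time_s: 2.2
ee_pos: [0.4969, -0.3088, 0.0232]
eef_rot: [-1.57, -0.001, -1.69]
force: [0.0, -0.3, 0.5]
grip_width: 0.0734
```

{"method": "jog_arm", "body": {
  "targets": [
    [2.4,[0,0,0],0],
    [1.0,[0,0,0],0],
    [1.0,[0,0,0],0],
    [1.0,[0,0,0],0],
    [1.0,[0,0,0],0],
    [1.0,[0,0,0],0]
  ]
}}

```text
time_s: 2.8
ee_pos: [0.4965, -0.3086, 0.0224]
eef_rot: [-1.571, 0.0, -1.69]
force: [-0.7, 0.4, 0.6]
grip_width: 0.0258
```

{"method": "jog_arm", "body": {
  "targets": [
    [0.8,[0,0,0],0],
    [0.8,[0,0,0],0],
    [0.8,[0,0,0],0],
    [0.8,[0,0,0],0],
    [0.8,[0,0,0],0],
    [0.8,[0,0,0],0]
  ]
}}

```text
time_s: 3.4
ee_pos: [0.4965, -0.3086, 0.0224]
eef_rot: [-1.571, 0.0, -1.69]
force: [0.2, -0.2, -0.6]
grip_width: 0.0158
```

{"method": "jog_arm", "body": {
  "targets": [
    [0.8,[0,-1,0],0],
    [0.8,[0,-3,0],0],
    [0.8,[0,-6,0],0],
    [0.8,[0,-10,0],0],
    [0.8,[0,-14.0,0],0],
    [0.8,[0,-16.0,0],0],
    [0.8,[0,-16.0,0],0],
    [0.8,[0,-16.0,0],0]
  ]
}}

```text
time_s: 4.2
ee_pos: [0.4963, -0.3084, 0.182]
eef_rot: [-1.571, 0.0, -1.69]
force: [0.1, -0.6, -2.3]
grip_width: 0.0159
```

{"method": "jog_arm", "body": {
  "targets": [
    [0.8,[-3,0,0],-0.12],
    [0.8,[-7,0,0],-0.24],
    [0.8,[-11,0,0],-0.33],
    [0.8,[-15,0,1],-0.33],
    [0.8,[-19,0,2],-0.33],
    [0.8,[-23,0,3],-0.33],
    [0.8,[-26,1,4],-0.33],
    [0.8,[-27.4,2.4,4.7],-0.33],
    [0.8,[-27.4,2.4,4.7],-0.33],
    [0.8,[-27.4,2.4,4.7],-0.33]
  ]
}}

```text
time_s: 5.2
ee_pos: [0.5751, -0.0423, 0.1572]
eef_rot: [-1.573, 0.001, -1.36]
force: [0.6, 0.1, -1.1]
grip_width: 0.0157
```

```bash
python3 wr.py w2
python3 - <<'E'
from h import *
import pickle
S={n:snap(n) for n in('scene','side')}
pickle.dump(S,open('s2.pkl','wb'))
def crop(n,x,y,w,h,k): return cv2.resize(S[n]['img'][y:y+h,x:x+w,::-1],None,fx=k,fy=k,interpolation=cv2.INTER_CUBIC)
w=cv2.imread('pics/w2.png')
cv2.imwrite('pics/m2.png',np.hstack([cv2.resize(w[0:400,160:500],None,fx=1.24,fy=1.24)[:495],np.vstack([crop('scene',220,185,120,82,3),crop('side',270,165,120,83,3)])]))
E
```

```text
{'time_s': 5.2, 'ee_pos': [0.5751, -0.0423, 0.1572], 'eef_rot': [-1.5733, 0.0008, -1.3596], 'force': [0.5536, 0.1181, -1.055], 'grip_width': 0.0157, 'qpos': [-0.1368, 0.4215, 1.5181, -0.0001, 1.2047, 1.2229]}
[[388.4497088631671, 0.0, 322.76207713161534], [0.0, 388.4497088631671, 236.08623359793498], [0.0, 0.0, 1.0]] [[0.21, 0.939, 0.272, 0.655], [-0.978, 0.202, 0.058, -0.025], [0.0, -0.278, 0.961, 0.318], [0.0, 0.0, 0.0, 1.0]]
```

View pics/m2.png

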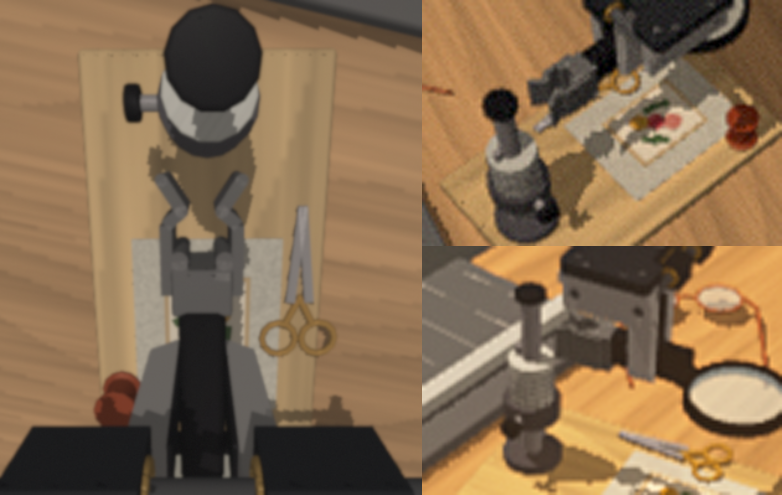

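Wrist crop: the cap centre is near (213,55), the clip's mouth tips at (163,178) and (242,178), and the clip is held level. Next I measure the lateral offset in the tool frame.

Run:
```python
from bp import *
import pickle
s=pickle.load(open('w2.pkl','rb')); w=cloud(s)
yaw=-1.3596; tcp=np.array([.5751,-.0423,.1572])
X=np.array([np.cos(yaw),np.sin(yaw)]);Z=np.array([-X[1],X[0]])
def loc(p): d=np.atleast_2d(p)[:,:2]-tcp[:2]; return np.c_[d@X,d@Z]*1000
def circ(q): return cv2.minEnclosingCircle(q.astype(np.float32))
cap=(w[...,2]>.177)&(w[...,2]<.192); cap[200:]=False
n,l,st,ce=cv2.connectedComponentsWithStats(cap.astype(np.uint8)); k=1+np.argmax(st[1:,4]); q=w[l==k]
print('cap',len(q),np.median(q[:,2]),'tool',circ(loc(q)),'world',circ(q[:,:2]*1000))
# image contour of dark cap via ray at z .183
m=np.zeros((480,640),np.uint8); g=s['img'].astype(int).sum(2); m[0:110,285:380]=(l==k)[0:110,285:380]
c=max(cv2.findContours(m,0,1)[0],key=cv2.contourArea); e=cv2.fitEllipse(c);print(e,loc(at(s,*e[0],.183)),at(s,*e[0],.183))
cl=(w[...,2]>.155)&(w[...,2]<.175); cl[:120]=False; cl[270:]=False; q=w[cl]; L=loc(q)
print('clip z',np.percentile(q[:,2],[10,50,90]).round(4), L.min(0),L.max(0))
for a in range(30,82,3):
    r=L[(L[:,1]>a)&(L[:,1]<a+3)]
    if len(r): print(a,len(r),r[:,0].min().round(1),r[:,0].max().round(1),((r[:,0].min()+r[:,0].max())/2).round(1))
# board edges at z .014
b=(w[...,2]>.0085)&(w[...,2]<.02); q=w[b]; L=loc(q)
print('sleeve');
for lo in np.arange(.09,.13,.003):
    r=w[(w[...,2]>lo)&(w[...,2]<lo+.003)]; 
    if len(r): r=r[r[:,0]>.64]; print(lo.round(3),len(r))
for a in range(-20,110,15):
    r=L[(L[:,1]>a)&(L[:,1]<a+4)]
    if len(r): print(a,np.percentile(r[:,0],[1,99]).round(1))
for n,S in pickle.load(open('s2.pkl','rb')).items():
    w=cloud(S); d=np.linalg.norm(w[...,:2]-[.676,-.0206],axis=-1)
    print(n,np.histogram(w[(d<.03)&(w[...,2]>.08)][:,2],bins=np.arange(.08,.19,.004))[0])
```

```text
cap 5462 0.1833744370134699 tool ((1.8651872873306274, 105.110107421875), 12.877284049987793) world ((678.2657470703125, -22.08953857421875), 12.877340316772461)
((330.6180725097656, 46.97530746459961), (78.72404479980469, 86.8908920288086), 2.699213743209839) [[  1.8653637  105.20800852]] [ 0.67836141 -0.02206918  0.183     ]
clip z [0.165  0.1667 0.1683] [-15.32661067  23.97476478] [13.23746883 75.95907087]
30 385 -10.8 9.0 -0.9
33 344 -10.7 8.9 -0.9
36 425 -14.3 12.6 -0.9
39 483 -14.3 12.5 -0.9
42 485 -14.2 12.4 -0.9
45 521 -14.1 12.4 -0.9
48 373 -14.1 12.7 -0.7
51 307 -14.4 12.7 -0.9
54 186 -14.3 12.5 -0.9
57 184 -14.4 12.5 -0.9
60 232 -13.8 12.0 -0.9
63 241 -11.6 9.7 -0.9
66 239 -12.4 10.7 -0.9
69 239 -14.2 12.4 -0.9
72 226 -15.3 13.2 -1.0
75 48 -14.5 12.8 -0.9
sleeve
0.09 7
0.096 9
0.102 6
0.108 70
0.111 9
0.114 11
0.117 1556
0.12 270
-20 [-71.1  75.7]
-5 [-71.   76.1]
10 [-70.9  75.8]
25 [-71.3  75.6]
40 [-71.4  75. ]
55 [-71.   75.2]
70 [-70.7  74.6]
85 [-71.4  75. ]
100 [-71.3 181.2]
scene [43 19 14 12 18 14 17 15 19 95 38 15  9  7  9  6  7  9  9  7  7  6  3  1
  9 87 14]
side [36 26 22 16 16 22 25 20 20 73 16 12 13  8  8 12 10 10  9 11  7 12  6  7
 13 46 12]
```

{"method": "jog_arm", "body": {
  "targets": [
    [0.8,[0.14,0,0.8],0],
    [0.8,[0.28,0,1.6],0],
    [0.8,[0.28,0,2.2],0],
    [0.8,[0.28,0,2.6],0],
    [0.8,[0.28,0,2.6],0],
    [0.8,[0.28,0,2.6],0]
  ]
}}

```text
time_s: 5.95
ee_pos: [0.6018, -0.0393, 0.1583]
eef_rot: [-1.571, 0.0, -1.36]
force: [-0.2, 0.1, -1.5]
grip_width: 0.0156
```

{"method": "jog_arm", "body": {
  "targets": [
    [0.8,[0,0,0.1],0],
    [0.8,[0,0,0.2],0],
    [0.8,[0,0,0.3],0],
    [0.8,[0,0,0.4],0],
    [0.8,[0,0,0.4],0]
  ]
}}

```text
time_s: 6.45
ee_pos: [0.6058, -0.0386, 0.1585]
eef_rot: [-1.571, -0.0, -1.36]
force: [-0.5, 0.5, -1.6]
grip_width: 0.0159
```

{"method": "jog_arm", "body": {
  "targets": [
    [0.8,[0,0,0.1],0],
    [0.8,[0,0,0.2],0],
    [0.8,[0,0,0.2],0]
  ]
}}

```text
time_s: 6.75
ee_pos: [0.6077, -0.0382, 0.1584]
eef_rot: [-1.571, 0.0, -1.36]
force: [-1.2, -0.1, -1.4]
grip_width: 0.0157
```

{"method": "jog_arm", "body": {
  "targets": [
    [0.8,[0,0,0.1],0],
    [0.8,[0,0,0.2],0],
    [0.8,[0,0,0.2],0]
  ]
}}

```text
time_s: 7.05
ee_pos: [0.6094, -0.0378, 0.1582]
eef_rot: [-1.572, 0.0, -1.36]
force: [-5.6, -0.8, -1.0]
grip_width: 0.0154
```

{"method": "jog_arm", "body": {
  "targets": [
    [0.8,[0,0,0.1],0],
    [0.8,[0,0,0.2],0],
    [0.8,[0,0,0.2],0]
  ]
}}

```text
time_s: 7.35
ee_pos: [0.6112, -0.0374, 0.1581]
eef_rot: [-1.572, 0.0, -1.36]
force: [-5.8, -2.3, -0.7]
grip_width: 0.0163
```

{"method": "jog_arm", "body": {
  "targets": [
    [0.8,[0,0,0.1],0],
    [0.8,[0,0,0.2],0],
    [0.8,[0,0,0.2],0]
  ]
}}

```text
time_s: 7.65
ee_pos: [0.6131, -0.037, 0.1581]
eef_rot: [-1.572, 0.0, -1.36]
force: [-5.5, -1.1, -1.9]
grip_width: 0.016
```

{"method": "jog_arm", "body": {
  "targets": [
    [0.8,[0,0,0.1],0],
    [0.8,[0,0,0.1],0]
  ]
}}

```text
time_s: 7.85
ee_pos: [0.6141, -0.0367, 0.1581]
eef_rot: [-1.572, 0.0, -1.36]
force: [-5.7, -0.6, -1.5]
grip_width: 0.0157
```

{"method": "jog_arm", "body": {
  "targets": [
    [0.8,[0,0,0.1],0],
    [0.8,[0,0,0.1],0]
  ]
}}

```text
time_s: 8.05
ee_pos: [0.6152, -0.0365, 0.1581]
eef_rot: [-1.572, 0.0, -1.36]
force: [-5.3, -1.3, -2.4]
grip_width: 0.0159
```

{"method": "jog_arm", "body": {
  "targets": [
    [0.8,[0,0,0.1],0],
    [0.8,[0,0,0.2],0],
    [0.8,[0,0,0.2],0]
  ]
}}

```text
time_s: 8.35
ee_pos: [0.6177, -0.036, 0.1584]
eef_rot: [-1.57, -0.0, -1.36]
force: [-0.7, -0.6, -3.0]
grip_width: 0.016
```

{"method": "jog_arm", "body": {
  "targets": [
    [0.8,[0,0,0.1],0],
    [0.8,[0,0,0.1],0]
  ]
}}

```text
time_s: 8.55
ee_pos: [0.6189, -0.0357, 0.1586]
eef_rot: [-1.57, -0.0, -1.36]
force: [1.7, 0.3, -3.0]
grip_width: 0.0155
```

{"method": "jog_arm", "body": {
  "targets": [
    [0.8,[0,0,0.1],0],
    [0.8,[0,0,0.1],0]
  ]
}}

```text
time_s: 8.75
ee_pos: [0.6199, -0.0355, 0.1587]
eef_rot: [-1.57, -0.0, -1.36]
force: [3.5, 1.2, -1.4]
grip_width: 0.0154
```

{"method": "jog_arm", "body": {
  "targets": [
    [0.8,[0,0,0.1],0],
    [0.8,[0,0,0.1],0]
  ]
}}

```text
time_s: 8.95
ee_pos: [0.6208, -0.0353, 0.1586]
eef_rot: [-1.57, -0.0, -1.36]
force: [4.4, 0.8, -1.2]
grip_width: 0.0159
```

{"method": "jog_arm", "body": {
  "targets": [
    [0.8,[0,0,0.1],0],
    [0.8,[0,0,0.1],0]
  ]
}}

```text
time_s: 9.15
ee_pos: [0.6217, -0.0351, 0.1586]
eef_rot: [-1.57, -0.0, -1.36]
force: [3.8, 1.2, -1.4]
grip_width: 0.0159
```

{"method": "jog_arm", "body": {
  "targets": [
    [0.8,[0,0,0.1],0],
    [0.8,[0,0,0.1],0]
  ]
}}

```text
time_s: 9.35
ee_pos: [0.6225, -0.035, 0.1585]
eef_rot: [-1.571, -0.0, -1.36]
force: [3.2, 0.9, -1.4]
grip_width: 0.0159
```

{"method": "jog_arm", "body": {
  "targets": [
    [0.8,[0,0,0.05],0],
    [0.8,[0,0,0.05],0]
  ]
}}

```text
time_s: 9.55
ee_pos: [0.6228, -0.0349, 0.1584]
eef_rot: [-1.571, 0.0, -1.36]
force: [2.3, 0.4, -0.5]
grip_width: 0.0157
```

{"method": "jog_arm", "body": {
  "targets": [
    [0.8,[0,0,0.05],0],
    [0.8,[0,0,0.05],0]
  ]
}}

```text
time_s: 9.75
ee_pos: [0.623, -0.0349, 0.1583]
eef_rot: [-1.572, 0.0, -1.36]
force: [-1.7, 1.1, 0.2]
grip_width: 0.0158
```

{"method": "jog_arm", "body": {
  "targets": [
    [0.8,[0,0,0.05],0],
    [0.8,[0,0,0.05],0]
  ]
}}

```text
time_s: 9.95
ee_pos: [0.6231, -0.0349, 0.1583]
eef_rot: [-1.573, 0.0, -1.36]
force: [-5.6, -1.2, 2.7]
grip_width: 0.0158
```

{"method": "jog_arm", "body": {
  "targets": [
    [0.8,[0,0,0.05],0],
    [0.8,[0,0,0.05],0]
  ]
}}

```text
time_s: 10.15
ee_pos: [0.6232, -0.0349, 0.1582]
eef_rot: [-1.574, 0.0, -1.36]
force: [-9.7, -1.1, 3.2]
grip_width: 0.0158
```

{"method": "jog_arm", "body": {
  "targets": [
    [0.8,[0,0,-0.1],0],
    [0.8,[0,0,-0.1],0],
    [0.8,[0,0,-0.1],0]
  ]
}}

```text
time_s: 10.45
ee_pos: [0.6231, -0.0349, 0.1582]
eef_rot: [-1.572, 0.0, -1.36]
force: [-3.4, -0.0, -1.0]
grip_width: 0.0156
```

{"method": "jog_arm", "body": {
  "targets": [
    [0.8,[0,0.1,0],0],
    [0.8,[0,0.2,0],0],
    [0.8,[0,0.3,0],0],
    [0.8,[0,0.3,0],0]
  ]
}}

```text
time_s: 10.85
ee_pos: [0.6231, -0.0349, 0.1555]
eef_rot: [-1.571, 0.0, -1.36]
force: [-5.6, 1.0, 1.8]
grip_width: 0.0159
```

{"method": "jog_arm", "body": {
  "targets": [
    [0.8,[0,0.1,0],0],
    [0.8,[0,0.2,0],0],
    [0.8,[0,0.3,0],0],
    [0.8,[0,0.3,0],0]
  ]
}}

```text
time_s: 11.25
ee_pos: [0.6231, -0.0349, 0.1525]
eef_rot: [-1.571, 0.0, -1.36]
force: [-6.2, 0.1, 1.5]
grip_width: 0.0156
```

{"method": "jog_arm", "body": {
  "targets": [
    [0.8,[0,0,-0.06],0],
    [0.8,[0,0.1,-0.06],0],
    [0.8,[0,0.2,-0.06],0],
    [0.8,[0,0.2,-0.06],0]
  ]
}}

```text
time_s: 11.65
ee_pos: [0.623, -0.0349, 0.1505]
eef_rot: [-1.57, -0.0, -1.36]
force: [0.8, 0.5, 0.2]
grip_width: 0.0159
```

{"method": "jog_arm", "body": {
  "targets": [
    [0.8,[0,0.1,0],0],
    [0.8,[0,0.2,0],0],
    [0.8,[0,0.2,0],0]
  ]
}}

```text
time_s: 11.95
ee_pos: [0.6229, -0.0349, 0.1483]
eef_rot: [-1.57, -0.0, -1.36]
force: [2.4, 1.2, -1.2]
grip_width: 0.0158
```

{"method": "jog_arm", "body": {
  "targets": [
    [0.8,[0,0.1,0],0],
    [0.8,[0,0.2,0],0],
    [0.8,[0,0.2,0],0]
  ]
}}

```text
time_s: 12.25
ee_pos: [0.6229, -0.0349, 0.1463]
eef_rot: [-1.57, -0.0, -1.36]
force: [3.3, 1.4, -1.4]
grip_width: 0.016
```

```bash
python3 wr.py w3
python3 - <<'E'
from h import *
import pickle
print(np.round(ctrl.get_obs()['moment'],3))
S={n:snap(n) for n in('scene','side')}
def crop(n,x,y,w,h,k): return cv2.resize(S[n]['img'][y:y+h,x:x+w,::-1],None,fx=k,fy=k,interpolation=cv2.INTER_CUBIC)
w=cv2.imread('pics/w3.png')
cv2.imwrite('pics/m3.png',np.hstack([cv2.resize(w[0:400,160:500],None,fx=1.24,fy=1.24)[:495],np.vstack([crop('scene',220,185,120,82,3),crop('side',270,165,120,83,3)])]))
s=pickle.load(open('w3.pkl','rb'));c=cloud(s)
X=np.array([np.cos(-1.36),np.sin(-1.36)]);Z=np.array([-X[1],X[0]])
d=(c[...,:2]-[.6229,-.0349])*1000; a=d@X;b=d@Z
for k in range(20,90,4):
    m=(abs(a)<16)&(b>k)&(b<k+4)&(c[...,2]>.125)&(c[...,2]<.2)
    if m.sum(): print(k,m.sum(),np.median(c[m][:,2]).round(4),a[m].min().round(1),a[m].max().round(1))
E
```

```text
{'time_s': 12.25, 'ee_pos': [0.6229, -0.0349, 0.1463], 'eef_rot': [-1.5705, -0.0, -1.36], 'force': [3.327, 1.3727, -1.3583], 'grip_width': 0.016, 'qpos': [-0.1147, 0.5315, 1.3821, 0.0001, 1.2277, 1.2452]}
[[388.4497088631671, 0.0, 322.76207713161534], [0.0, 388.4497088631671, 236.08623359793498], [0.0, 0.0, 1.0]] [[0.21, 0.94, 0.269, 0.702], [-0.978, 0.201, 0.059, -0.017], [0.001, -0.275, 0.961, 0.307], [0.0, 0.0, 0.0, 1.0]]
[ 0.303 -0.902  0.024]
20 341 0.1584 -8.4 7.1
24 358 0.1583 -8.8 7.0
28 462 0.1575 -10.7 9.0
32 457 0.1565 -10.7 9.0
36 358 0.1561 -14.2 12.6
40 86 0.1556 -14.3 12.5
44 326 0.1834 -9.4 12.4
48 731 0.1835 -12.1 10.4
52 889 0.1835 -13.4 11.7
56 958 0.1835 -14.6 12.8
60 960 0.1835 -14.0 12.2
64 1048 0.183 -12.4 10.3
68 698 0.1553 -15.0 13.4
72 340 0.1549 -15.8 14.0
```

View pics/m3.png

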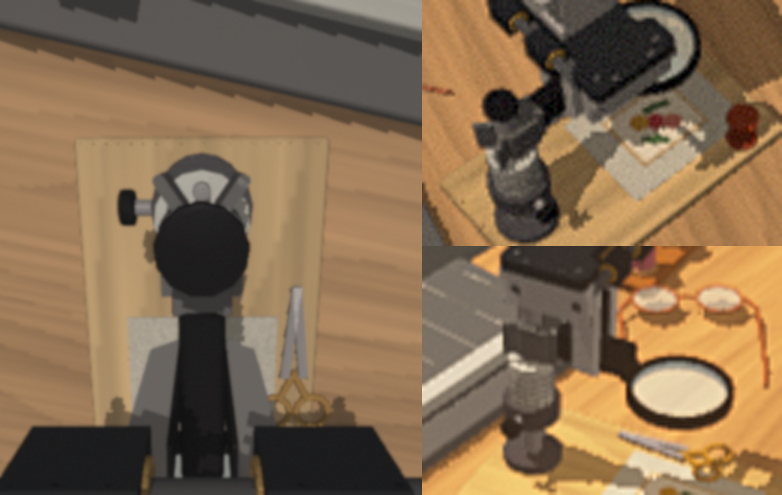

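The clip is home on the column, the pin at (202,190) is centred in its gap, and its top has come down with the tool. I keep going down in small steps.

{"method": "jog_arm", "body": {
  "targets": [
    [0.8,[0,0.1,0.03],0],
    [0.8,[0,0.2,0.03],0],
    [0.8,[0,0.2,0.03],0]
  ]
}}

```text
time_s: 12.7
ee_pos: [0.6229, -0.0349, 0.1443]
eef_rot: [-1.571, 0.0, -1.36]
force: [2.6, 1.5, -0.7]
grip_width: 0.0158
```

{"method": "jog_arm", "body": {
  "targets": [
    [0.8,[0,0.1,0],0],
    [0.8,[0,0.1,0],0]
  ]
}}

```text
time_s: 12.9
ee_pos: [0.623, -0.0349, 0.1433]
eef_rot: [-1.571, 0.0, -1.36]
force: [2.7, 1.4, -0.6]
grip_width: 0.0158
```

{"method": "jog_arm", "body": {
  "targets": [
    [0.8,[0,0.1,0],0],
    [0.8,[0,0.1,0],0]
  ]
}}

```text
time_s: 13.1
ee_pos: [0.6229, -0.0349, 0.1423]
eef_rot: [-1.571, 0.0, -1.36]
force: [1.7, 0.4, 0.2]
grip_width: 0.016
```

{"method": "jog_arm", "body": {
  "targets": [
    [0.8,[0,0.05,0],0],
    [0.8,[0,0.05,0],0]
  ]
}}

```text
time_s: 13.3
ee_pos: [0.623, -0.0349, 0.1419]
eef_rot: [-1.571, 0.0, -1.36]
force: [1.1, 2.5, 0.6]
grip_width: 0.0158
```

{"method": "jog_arm", "body": {
  "targets": [
    [0.8,[0,0.05,0],0],
    [0.8,[0,0.05,0],0]
  ]
}}

```text
time_s: 13.5
ee_pos: [0.623, -0.0349, 0.1414]
eef_rot: [-1.571, 0.0, -1.36]
force: [0.9, 0.1, 0.4]
grip_width: 0.0158
```

{"method": "jog_arm", "body": {
  "targets": [
    [0.8,[0,0.05,0],0],
    [0.8,[0,0.05,0],0]
  ]
}}

```text
time_s: 13.7
ee_pos: [0.623, -0.0349, 0.1412]
eef_rot: [-1.571, -0.0, -1.36]
force: [-1.5, 0.6, 3.2]
grip_width: 0.0153
```

{"method": "jog_arm", "body": {
  "targets": [
    [0.8,[0,0.05,0],0],
    [0.8,[0,0.05,0],0]
  ]
}}

```text
time_s: 13.9
ee_pos: [0.623, -0.0349, 0.141]
eef_rot: [-1.571, -0.0, -1.36]
force: [-3.5, -0.0, 7.9]
grip_width: 0.0162
```

{"method": "jog_arm", "body": {
  "targets": [
    [0.8,[0,0.05,0],0],
    [0.8,[0,0.05,0],0]
  ]
}}

```text
time_s: 14.1
ee_pos: [0.6231, -0.0349, 0.1408]
eef_rot: [-1.57, -0.0, -1.36]
force: [-5.3, 1.4, 8.6]
grip_width: 0.016
```

{"method": "jog_arm", "body": {
  "targets": [
    [0.8,[0,-0.09,0],0],
    [0.8,[0,-0.09,0],0],
    [0.8,[0,-0.09,0],0]
  ]
}}

```text
time_s: 14.4
ee_pos: [0.623, -0.0348, 0.141]
eef_rot: [-1.571, 0.0, -1.36]
force: [-2.2, 1.2, 4.9]
grip_width: 0.0157
```

{"method": "jog_arm", "body": {
  "targets": [
    [0.8,[0,-0.04,0],0],
    [0.8,[0,-0.04,0],0],
    [0.8,[0,-0.04,0],0]
  ],
  "grip_force": 10
}}

```text
time_s: 14.7
ee_pos: [0.623, -0.0348, 0.141]
eef_rot: [-1.571, 0.0, -1.36]
force: [0.4, 1.5, 0.8]
grip_width: 0.0162
```

{"method": "jog_arm", "body": {
  "targets": [
    [1.8,[0,0,0],0],
    [2.4,[0,0,0],0],
    [3.5,[0,0,0],0],
    [5,[0,0,0],0],
    [5,[0,0,0],0],
    [5,[0,0,0],0],
    [5,[0,0,0],0],
    [5,[0,0,0],0]
  ]
}}

```text
time_s: 15.5
ee_pos: [0.6231, -0.0349, 0.1413]
eef_rot: [-1.571, -0.0, -1.36]
force: [-0.7, 0.9, 0.6]
grip_width: 0.0496
```

{"method": "jog_arm", "body": {
  "targets": [
    [5,[0,-0.5,0],0],
    [5,[0,-1.5,0],0],
    [5,[0,-3,0],0],
    [5,[0,-5,0],0],
    [5,[0,-8,0],0],
    [5,[0,-11,0],0],
    [5,[0,-13,0],0],
    [5,[0,-13,-3],0],
    [5,[0,-13,-6],0],
    [5,[0,-13,-6],0]
  ]
}}

```text
time_s: 16.5
ee_pos: [0.5625, -0.0478, 0.2733]
eef_rot: [-1.569, -0.001, -1.361]
force: [0.4, 0.1, 0.5]
grip_width: 0.0499
```

```bash
python3 wr.py w4
python3 - <<'E'
from h import *
import pickle
S={n:snap(n) for n in('scene','side')}
def crop(n,x,y,w,h,k): return cv2.resize(S[n]['img'][y:y+h,x:x+w,::-1],None,fx=k,fy=k,interpolation=cv2.INTER_CUBIC)
w=cv2.imread('pics/w4.png')
cv2.imwrite('pics/m4.png',np.hstack([cv2.resize(w[0:480,140:540],None,fx=1.03,fy=1.03),np.vstack([crop('scene',220,185,120,82,3),crop('side',270,165,120,83,3)])[:494]]))
s=pickle.load(open('w4.pkl','rb'));c=cloud(s)
X=np.array([np.cos(-1.36),np.sin(-1.36)]);Z=np.array([-X[1],X[0]])
for n,c in dict(w=c,scene=cloud(S['scene']),side=cloud(S['side'])).items():
  d=(c[...,:2]-[.679,-.0216])*1000; a=d@X;b=d@Z
  for lo,hi in((-90,-65),(-65,-45),(-45,-25),(-25,-14),(14,22)):
    m=(abs(a)<(7 if lo<-25 else 16))&(b>lo)&(b<hi)&(c[...,2]>.10)&(c[...,2]<.175)
    if m.sum(): print(n,lo,m.sum(),np.percentile(c[m][:,2],[50,75,90]).round(4))
  m=(np.hypot(a,b+130)<50)&(c[...,2]>.10)&(c[...,2]<.175)
  if m.sum()>9: print('lens',cv2.minAreaRect(np.c_[a[m],b[m]].astype(np.float32)),np.median(c[m][:,2]))
E
```

```text
{'time_s': 16.5, 'ee_pos': [0.5625, -0.0478, 0.2733], 'eef_rot': [-1.5692, -0.0007, -1.3606], 'force': [0.4352, 0.1222, 0.5095], 'grip_width': 0.0499, 'qpos': [-0.1497, 0.2994, 1.4082, -0.0001, 1.4322, 1.2109]}
[[388.4497088631671, 0.0, 322.76207713161534], [0.0, 388.4497088631671, 236.08623359793498], [0.0, 0.0, 1.0]] [[0.209, 0.941, 0.268, 0.642], [-0.978, 0.201, 0.059, -0.03], [0.002, -0.274, 0.962, 0.434], [0.0, 0.0, 0.0, 1.0]]
w -90 676 [0.153  0.1535 0.1539]
w -65 579 [0.1531 0.1536 0.1541]
w -45 599 [0.1531 0.1537 0.1542]
w -25 621 [0.1511 0.1517 0.1522]
w 14 84 [0.1505 0.1512 0.1516]
lens ((1.0250377655029297, -131.05870056152344), (83.75787353515625, 84.07594299316406), 45.66901397705078) 0.12628679557167904
scene -90 61 [0.1522 0.1531 0.1547]
scene -65 55 [0.152  0.1532 0.1537]
scene -45 52 [0.1517 0.153  0.1542]
scene -25 74 [0.1486 0.1503 0.151 ]
scene 14 46 [0.1205 0.1392 0.1492]
lens ((0.08026885986328125, -132.04490661621094), (83.34834289550781, 84.61653137207031), 46.874942779541016) 0.12570206014052987
side -90 85 [0.1477 0.1524 0.1534]
side -65 77 [0.1477 0.1523 0.1534]
side -45 64 [0.1465 0.1519 0.1529]
side -25 110 [0.1335 0.149  0.1507]
side 14 9 [0.1432 0.1456 0.1478]
lens ((1.2858047485351562, -132.67092895507812), (85.43800354003906, 84.49871826171875), 46.09177780151367) 0.12617358963230207
```

View pics/m4.png

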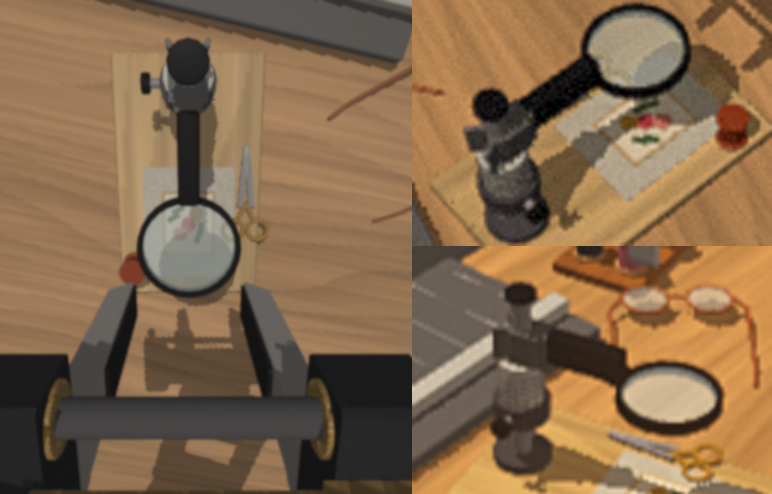

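The handle is level at 0.153 m along its length, the lens is centred about 131 mm from the column over the card, and the gripper is clear.

```bash
python3 -c "
from station import ctrl; print(ctrl.hand_in())"
```

```text
the job is handed in; nothing more can be done
None
```

The magnifier is clipped on the column and resting on the stop, with its lens over the card. I handed the job in at about 16.6 s of robot time.

- **Clipping on:** I gripped it by the handle and pushed the clip on sideways, with its underside about 136 mm above the table. The resistance was about 6 N, then the jaws snapped shut and pulled forward. I pushed on until the force climbed steeply, to about 10 N (9.8 N sideways, 3.2 N of vertical load with it), which showed it was fully home.
- **Sliding down:** The guide pin stayed centred in the gap. The clip came to rest with its underside at about 119 mm, where the upward force rose sharply to about 9 N. The total was about 10 N at that point. I relaxed the arm, let go and backed away.
- **Last checks:** The handle is level, and the clip top at 151 mm agrees with the height where I felt the stop. The lens centre is about 131 mm from the column, against 130 mm expected. The spool, scissors and glasses look untouched; the last pictures did not cover the other things, which the arm never went near.
- **Disagreements:** The early column position was 2–3 mm off the close-up wrist view, so I used the wrist view. The side camera reads the clip and handle 1–5 mm lower, which I put down to edge pixels.
- **Force limits:** Forces were read only at the end of each step, so brief peaks in between were not seen.

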